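# Zero the grip dynamometer and set its grip one hole wider

### The arm

A 6-joint arm with a two-finger parallel gripper is mounted at the origin on a cart in front of the work surface, level with it; the furniture and walls round the work are solid. World frame = base frame: x ahead of the robot, y to its left, z up, the work surface at z = 0. Lengths are in m, angles in rad, forces in N, time in s.
With the tool pointing down it reaches from about 0.35 to 0.925 m from the base axis. Payload 6.4 kg.
Tool frame: the origin (TCP) lies midway between the tips of the shut fingers; the grasp point (between the pads) lies 19 mm behind it; z points along the fingers, y is the line along which they close (so a half turn about z gives the same grasp; the last joint's range is limited). The gripper opens to 85 mm and grips with 20 to 120 N. Pads are 22 mm wide; open, the fingers measure 114 mm over their backs; the gripper's body (76 mm by 85 mm) begins 54 mm behind the grasp point. The pads swing forward as they close: fully open they stand 13 mm farther back than shut.
Start: joints at [-1.294, 0.245, 1.558, -0, 1.339, -0.174], TCP at [0.283, -0.585, 0.231] pointing down, gripper open.
Joint ranges: [-3.13, 3.13], [-1.02, 2.26], [0.13, 2.54], [-0.95, 4.09], [0.21, 2.88], [-2.74, 2.74]. Speed limits (rad/s): [2.57, 2.57, 3.14, 3.14, 3.14, 3.14].

### API

Orientations are given as a unit quaternion [x, y, z, w].
In Python, from cell import readout, optics, job gives the robot as it stands.
- The arm moves only by the tool move_arm, never from a script. Its argument "series" is one flat list of numbers, 4 for each row, row after row: the shift along the world's x, y, z in mm, then the turn about the world's z in rad. A call has 1 to 8 rows; each row shifts and turns the commanded pose from where the row before left it; what a row does not reach is not made up. A row lasts 1/10 s, in which the tool goes at most 50 mm and 8.59 degrees, less where a joint would pass 70% of its speed; a pose out of reach is approached as far as the arm can. A call is refused whole if a number of a shift passes 50 or a number of a turn 0.15, either way. A call with a gripper value outside its range is refused whole. "grip" is the finger opening in mm, from 0 to 85.4, set as the call begins (left out, the last holds). The fingers move at their own pace and stop on an object; "squeeze" is the grip in N (left out, the last holds). Time passes only in rows, so rows that do not move let the fingers close. It gives the time, the measured TCP pose, the force, the opening and the grip force at its end, in the units of the state.
- readout.get_state(): the state, without advancing time (a new reading comes with each control period).
- optics.get_image(name): name is "scene" or "top" or "wrist"; returns a dict with "img" (420x560x3 uint8, blue, green, red), "z_map" (420x560 float32, m along the optical axis (not along the pixel's ray), 0 where there is no reading), "intrinsics" (3x3 intrinsics, pixels), "position" and "rotation" of the camera in the world. Camera axes: x right, y down, z forward; pixel columns grow to the right and rows downward; lengths in m; the calibration is good to about 2 mm. The wrist camera is an equidistant fisheye: a pixel r from the principal point sees the ray r / f radians off the axis. A picture is of the moment at which its call begins.
- job.finish_job(): hands the job in; it is judged then, once.
The state is a dict: "clock": time; "joints": joint angles; "joint_velocities": joint speeds; "joint_efforts": joint torques, N m; "tool_pos": TCP position; "orientation": TCP orientation; "wrist_force": force on the tool from outside, world axes, zero at the start; "wrist_torque": the same for the moment, N m; "finger_gap": finger opening in m; "grip_force": force on a finger pad.
Only numpy, scipy, OpenCV 4.12 (cv2) and the standard library are available. Lean on these libraries where they do the work, as an engineer would, in place of code of your own. Each camera call takes 0.05 s, during which the arm holds its last target. There are 200 camera calls.

### The job

Get the grip-strength dynamometer ready for the next patient: first turn the black knob on its dial anticlockwise until the red peak hand is back at its zero stop. Then pull up the red lock plunger, slide the movable grip bar to the next hole away from the dial (one position wider), and push the pin fully home there. The plunger's spring is slack, so finish while still holding the red knob with the pin fully in, until the patient has taken the bars; do not disturb the other things on the desk.

Things in the scene. Friction and masses are not known exactly. Their poses are not given: they have to be found in the camera images.
- dynamometer: bench grip dynamometer, fixed: white base 92x290x14 mm, round dial (90 mm across, rim 54 mm high) at its +y end, 24 mm square tube (top 54 mm high) along y at x = 0. Two black grip bars (23 mm thick, axes 42 mm high) reach to x = -140 mm; the one by the dial is fixed, the other rides on a grey sleeve. Origin: centre of the underside; y along the tube towards the dial (dial axis x = 0, y = +88 mm)
- reset_knob (a joint): angle of the dial's reset knob and its red peak hand (33 mm long, on the dial's face): 0 = at its zero stop, on the first scale mark over the black needle (lower left, seen from the bars' side); grows clockwise seen from above, to 4.71 rad. Needs about 0.03 N m and stays where it is left
- reset_grip (a point): centre of the black ribbed reset knob on the dial, on its axis, 67 mm above the desk: a cylinder 24 mm across, 57 to 77 mm above the desk; the dial's rim and face below it are at most 54 mm above the desk. x and y axes turn with the knob
- grip_slide (a joint): place of the sleeve with the movable grip bar along the tube: 0 = in the hole where it starts, 0.020 m = the next hole away from the dial (holes are 20 mm apart, 8 mm wide); range -0.020 to 0.060 m. It slides with about 2 N when the pin is out and has 1 mm of play either way when the pin is in
- plunger (a joint): height of the lock plunger: 0 = pin fully home in a hole; the 6 mm round-nosed pin reaches 7 mm into the tube, so it is clear of the hole at 0.007 m and up; top stop 0.012 m. Its spring is slack: it moves with about 3 N either way and stays where it is left. Between holes the pin rests on the tube at about 0.007 m
- plunger_grip (a point): centre of the red ribbed plunger knob, which moves with sleeve and plunger: a cylinder 24 mm across and 20 mm high (10 mm above and below this point), with its axis upright; 83 mm above the desk with the pin home. Steel barrel and grey sleeve below it: their tops are 71.5 mm and 61.5 mm above the desk
- next_hole (a point): centre of the mouth of the target hole in the tube's top face (the next hole away from the dial), 54 mm above the desk, straight below where the plunger axis must come; axes as the dynamometer's
- mug: bystander: white mug, 79 mm wide, 89 mm tall; origin at the centre of its underside
- stapler: bystander: red desk stapler, 120x30x38 mm; origin at the centre of its underside
- gel_tube: bystander: white and green squeeze tube lying down, 43x146x30 mm; origin at the centre of its underside
- label_roll: bystander: roll of white labels, 58 mm across, 33 mm high; origin at the centre of its underside
- tape_roll: bystander: roll of brown tape lying flat, 92 mm across, 48 mm high; origin at the centre of its underside
- cal_tube: bystander: black ribbed adaptor standing upright, 52 mm across, 82 mm high; origin at the centre of its underside

How it is judged:
On the way, in this order (a step that is already met when the one before it is completed fails the run):
1. the red peak hand is back at its zero stop (within 0.06 rad) (value of joint reset_knob below 0.06 rad), for 0.2 s.
2. the lock plunger is pulled up out of its hole (6 mm or more), peak hand still at zero (value of joint plunger above 0.006 m and value of joint reset_knob below 0.06 rad), for 0.1 s.
3. the sleeve is at the next hole away from the dial and the pin is home in it (value of joint grip_slide between 0.018 and 0.022 m and value of joint plunger below 0.0015 m), for 0.2 s.
At the end, for the whole second after the job is handed in: the sleeve stands at the next hole (20 mm from where it started, within 2 mm) and at rest, the pin is home (plunger within 1.5 mm of fully in), the peak hand is within 0.06 rad of its zero stop, and the fingers still hold or press the red plunger knob (contact force over 1 N) (all of step 3 and value of joint reset_knob below 0.06 rad and contact force between the fingers and plunger above 1 N and velocity of joint grip_slide between -0.005 and 0.005 m/s); the arm keeps its last pose, push and grip.
It fails at once if a bystander (mug, stapler, gel tube, label roll, tape roll or adaptor) is moved by more than 3 cm (distance of any of mug, stapler, gel_tube, label_roll, tape_roll, cal_tube from where it was at the start of the episode above 0.03 m).
It also fails if it takes over 56 s, if anything falls off the work surface, if the arm or the gripper's body presses on something with over 40 N, if the wrist force passes 120 N, or if a joint passes its speed limit or range.

## Working session

There is one attempt and no reset: what is moved stays moved. The work goes in short steps, Python scripts to look and compute and a tool call to move; the robot and the scene stay as the last step left them, time stands still between calls to the robot, and variables do not carry over. Pictures are saved under pics/ and viewed, at most 10 in all, crops included, and the job is handed in when it is done.

Besides the shell and the picture viewer there is one more tool, called as name(argument=value, ...), one argument or row to a line, values as JSON. move_arm: Moves the arm, as the interface text tells. Its arguments: {"type":"object","properties":{"series":{"type":"array"},"grip":{"type":"number"},"squeeze":{"type":"number"}},"required":["series"]}

```bash
mkdir -p pics; cat > h.py <<'E'
import numpy as np, cv2
from cell import readout, optics, job
def snap(n,f):
    d=optics.get_image(n); cv2.imwrite(f'pics/{f}.png',d['img']); np.savez(f'pics/{f}.npz',**d); return d
def world(d,u,v):
    K=d['intrinsics'];z=d['z_map'][v,u]
    return d['position']+d['rotation']@(np.array([(u-K[0,2])/K[0,0],(v-K[1,2])/K[1,1],1])*z)
def cloud(d):
    K=d['intrinsics'];z=d['z_map'];v,u=np.mgrid[:z.shape[0],:z.shape[1]]
    c=np.stack([(u-K[0,2])/K[0,0]*z,(v-K[1,2])/K[1,1]*z,z],-1)
    return c@np.array(d['rotation']).T+d['position']
E
python3 - <<'E'
from h import *
a=snap('top','top1');b=snap('scene','scene1')
cv2.imwrite('pics/both.png',cv2.resize(np.hstack([a['img'],b['img']]),(800,300)))
for d in(a,b):print(d['position'],d['rotation'],d['intrinsics'])
print(readout.get_state())
E
```

```text
[ 0.39131549 -0.04309636  1.24979215] [-0.69863642  0.71140239 -0.05555256  0.05222746] [[453.17506403   0.         281.79247915]
 [  0.         453.17506403 212.04321378]
 [  0.           0.           1.        ]]
[-0.14172079 -0.74034429  1.35934311] [ 0.86956955 -0.36946582  0.13030261 -0.30060777] [[541.50347155   0.         279.02904582]
 [  0.         541.50347155 214.16923971]
 [  0.           0.           1.        ]]
{'clock': 0.1, 'joints': array([-1.29411941e+00,  2.45714676e-01,  1.55887598e+00, -9.01162514e-06,
        1.33869619e+00, -1.74109829e-01]), 'joint_velocities': array([ 0.00045474, -0.00167878, -0.00268848, -0.00013508,  0.00055294,
       -0.00195993]), 'joint_efforts': array([ 1.97117719e-03, -4.30665278e+01, -3.27132046e+01, -1.13670981e-04,
        2.81667963e-03, -1.00717727e-05]), 'tool_pos': array([ 0.28304925, -0.58458933,  0.23031809]), 'orientation': array([ 9.74705686e-01,  2.23490736e-01, -4.78014753e-05, -8.45759189e-04]), 'wrist_force': array([0.51652921, 0.65919133, 0.78518037]), 'wrist_torque': array([ 0.01997115, -0.04358131,  0.02883835]), 'grip_force': 0.0, 'finger_gap': 0.08574306812152374}
```

View pics/top1.png

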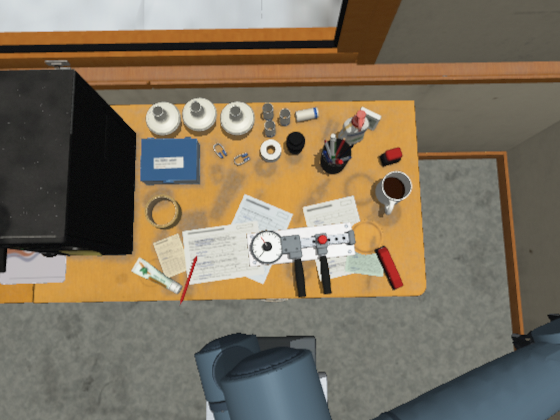

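View pics/scene1.png

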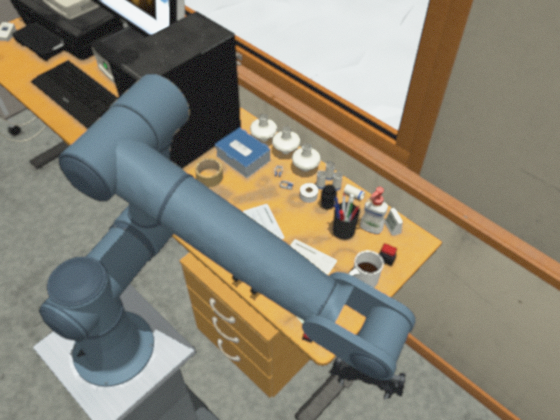

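The top view shows the dial at (267,247), the red plunger knob at about (321,240), and the bars pointing towards the robot. The stapler is at (389,267) and the mug at (395,188). In the scene view the arm hides the dynamometer. The rotation is given as a quaternion.

```bash
cat >> h.py <<'E'
from scipy.spatial.transform import Rotation as R
def load(f):
    d=dict(np.load(f'pics/{f}.npz')); d['rotation']=R.from_quat(d['rotation']).as_matrix() if d['rotation'].shape==(4,) else d['rotation']; return d
def ray_at(d,u,v,h):  # pinhole, intersect with height h
    K=d['intrinsics'];r=d['rotation']@np.array([(u-K[0,2])/K[0,0],(v-K[1,2])/K[1,1],1]);p=d['position']
    return p+r*(h-p[2])/r[2]
E
python3 - <<'E'
from h import *
d=load('top1');C=cloud(d);im=d['img']
hsv=cv2.cvtColor(im,cv2.COLOR_BGR2HSV)
red=((hsv[...,0]<8)|(hsv[...,0]>172))&(hsv[...,1]>130)&(hsv[...,2]>80)
n,l,s,c=cv2.connectedComponentsWithStats(red.astype(np.uint8))
for i in range(1,n):
    if s[i,4]>8: print('red',s[i],c[i].round(1),np.median(C[l==i],0).round(4))
for u,v in[(267,247),(321,240),(300,280),(325,280),(283,246),(345,240),(255,247),(389,267),(395,188),(256,264),(352,232),(348,251)]:print(u,v,C[v,u].round(4))
x=C[225:270,245:360]
print(np.array2string((C[225:262:2,250:360:4,2]*1000).round().astype(int),max_line_width=250))
cv2.imwrite('pics/crop1.png',cv2.resize(im[215:305,235:415],(800,400),interpolation=cv2.INTER_CUBIC))
E
```

```text
red [355 116  10   8  35] [358.  118.8] [ 0.7894 -0.2435  0.178 ]
red [352 120   6   7  17] [354.1 123.8] [ 0.7848 -0.2379  0.144 ]
red [336 140   9  16  31] [339.6 147.3] [ 0.7424 -0.2076  0.0861]
red [386 148  16  13 155] [393.4 153.7] [ 0.7273 -0.3541  0.064 ]
red [337 159   7   6  25] [339.7 161.3] [ 0.6902 -0.1996  0.1349]
red [318 235  10   9  65] [322.  239.2] [ 0.4972 -0.1515  0.0942]
red [378 247  25  42 400] [390.2 267.2] [ 0.4246 -0.3364  0.0355]
red [180 257  17  47 114] [187.6 281. ] [0.3939 0.2083 0.0098]
267 247 [ 0.4806 -0.0104  0.0789]
321 240 [ 0.495  -0.1492  0.0927]
300 280 [ 0.3949 -0.0948  0.0514]
325 280 [ 0.3937 -0.16    0.0527]
283 246 [ 0.4837 -0.0519  0.063 ]
345 240 [ 0.4971 -0.216   0.056 ]
255 247 [0.4833 0.0221 0.051 ]
389 267 [ 0.4248 -0.3331  0.0363]
395 188 [ 0.6385 -0.3608  0.0378]
256 264 [0.44   0.0218 0.0154]
352 232 [ 0.5174 -0.2343  0.0624]
348 251 [ 0.4705 -0.2286  0.0172]
[[   3    1   -2   -1    0    3    5   -3    3    5   -4   -2   -1    0   -3   -1   -1    1    3   12   16   16   15   14   17   16    1    1]
 [  -2    2    5   -1    9    
[... 1844 characters left out ...]
6   53   48   49   46   50   62   61   59   59   57   17   16   15   17   56   59   54   19   14   15   13   14   20 1250    3]
 [  15   52   52   53   55   49   53   50   18   15   56   58   58   13   14   15   19   33   51   12   15   17   18   20   18   13    2    0]
 [  14   55   50   52   55   52   51   56   11   17   57   56   60   22   14   12   13   16   50   16   17   15   12    2    1    1 1250    1]
 [  17   17   51   50   54   49   54   59   15   11   18   12   49   14   17   17   13   15   54   52    5    0    3    5    1    0    2    3]
 [  13   18   55   54   54   53   56   11   12   15   14   43   52   12    2   -1    5   -1   49   51    3    6    0    0    2   -1    4   -1]]
```

View pics/crop1.png

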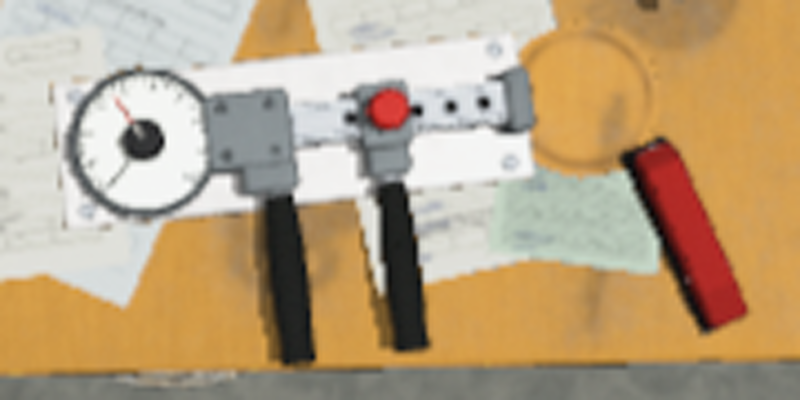

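The enlarged top view gives these pixel positions in the crop, which is scaled 4.44x:
- **Dial:** axis at (143,140).
- **Peak hand:** red, pointing to (117,97).
- **Black needle:** pointing to (107,187), so the hand is about 1.94 rad clockwise of zero.
- **Plunger:** red knob at (389,108).
- **Holes:** further holes at (417,110), (451,105) and (484,102).

Turning anticlockwise is +z. I'll move over the dynamometer now for views from the wrist camera.

move_arm(
  series=[18,43,0,0,18,43,0,0,18,43,0,0,18,43,0,0,18,43,0,0,18,43,0,0,18,43,0,0,18,43,0,0],
)

```text
clock: 0.9
tool_pos: [0.4273, -0.2391, 0.231]
orientation: [0.975, 0.223, -0.0, -0.0]
wrist_force: [0.3, -0.1, -0.3]
finger_gap: 0.0852
grip_force: 0.0
```

move_arm(
  series=[18,43,0,0,18,43,0,0,18,43,0,0,18,43,0,0,0,0,0,0,0,0,0,0,0,0,0,0],
  grip=45,
)

```text
clock: 1.6
tool_pos: [0.4989, -0.0697, 0.231]
orientation: [0.975, 0.223, -0.0, -0.0]
wrist_force: [-0.4, 0.6, 0.1]
finger_gap: 0.045
grip_force: 0.0
```

```bash
python3 - <<'E'
from h import *
d=load('top1')
k=ray_at(d,267.2,246.5,.077);p=ray_at(d,322.2,239.2,.093);print('dial',k,'plunger',p, 'dir',p-k)
print([ray_at(d,235+a/4.444,215+b/4.444,.054).round(4) for a,b in[(451,105),(484,102)]])
w=snap('wrist','w1');print({q:w[q] for q in('position','rotation','intrinsics')});s=readout.get_state();print(s['clock'],s['tool_pos'],s['joints'])
E
```

```text
dial [ 0.48206769 -0.01087874  0.077     ] plunger [ 0.49696744 -0.15232381  0.093     ] dir [ 0.01489975 -0.14144507  0.016     ]
[array([ 0.5014, -0.1939,  0.054 ]), array([ 0.5028, -0.2136,  0.054 ])]
{'position': array([ 0.55891267, -0.04086302,  0.37286469]), 'rotation': array([ 0.83942184, -0.52690856, -0.07088227,  0.11275657]), 'intrinsics': array([[325.1922621 ,   0.        , 275.73097913],
       [  0.        , 325.1922621 , 207.29701111],
       [  0.        ,   0.        ,   1.        ]])}
1.65 [ 0.4988445  -0.07003678  0.23107526] [-3.64814155e-01 -1.03298020e-01  1.92581845e+00 -2.11500444e-04
  1.31944519e+00  7.56883686e-01]
```

View pics/w1.png

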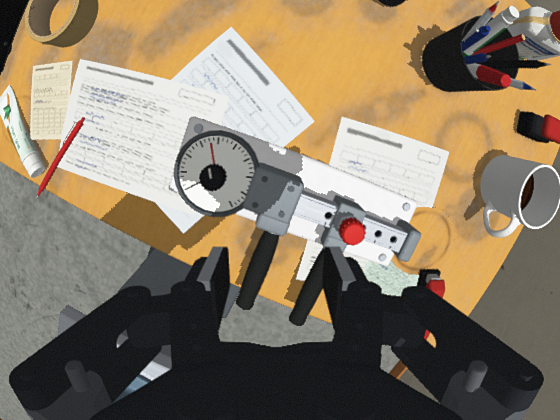

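The wrist view shows the black reset knob at about (211,176) with the red hand pointing up to (211,145). The red plunger knob is at (352,232) and the target hole side is to its right. I'll move above the dial for a second view and triangulate.

move_arm(
  series=[-8,30,-10,0,-9,29,-10,0,0,0,-10,0,0,0,-10,0,0,0,0,0,0,0,0,0],
)

```text
clock: 2.25
tool_pos: [0.4824, -0.0112, 0.1913]
orientation: [0.975, 0.223, -0.0, 0.0]
wrist_force: [1.0, 0.1, -0.2]
finger_gap: 0.0452
grip_force: 0.0
```

```bash
cat >> h.py <<'E'
def fray(d,u,v):
    K=d['intrinsics'];x=(u-K[0,2])/K[0,0];y=(v-K[1,2])/K[1,1];t=np.hypot(x,y)
    return d['rotation']@np.array([np.sin(t)*x/t,np.sin(t)*y/t,np.cos(t)])
def fproj(d,P):
    c=d['rotation'].T@(np.array(P)-d['position']);r=np.hypot(c[0],c[1]);t=np.arctan2(r,c[2])
    return d['intrinsics'][:2,:2]@(c[:2]/r*t)+d['intrinsics'][:2,2]
def fcloud(d):
    K=d['intrinsics'];z=d['z_map'];v,u=np.mgrid[:z.shape[0],:z.shape[1]]
    x=(u-K[0,2])/K[0,0];y=(v-K[1,2])/K[1,1];t=np.hypot(x,y)+1e-9;k=np.tan(np.minimum(t,1.5))/t
    return np.stack([x*k*z,y*k*z,z],-1)@d['rotation'].T+d['position']
E
python3 - <<'E'
from h import *
snap('wrist','w2');s=readout.get_state();print(s['tool_pos'])
for f in('w1','w2'):
    d=load(f);C=fcloud(d);im=d['img'].astype(int)
    hsv=cv2.cvtColor(d['img'],cv2.COLOR_BGR2HSV)
    red=((hsv[...,0]<8)|(hsv[...,0]>172))&(hsv[...,1]>120)&(hsv[...,2]>60)
    X,Y,Z=C[...,0],C[...,1],C[...,2]
    near=lambda c,r:np.hypot(X-c[0],Y-c[1])<r
    for nm,m in(('plunger',red&near((.497,-.152),.03)),('ptop',near((.497,-.152),.025)&(Z>.086)),('knobtop',near((.482,-.011),.025)&(Z>.07))):
        v,u=np.nonzero(m);print(f,nm,len(u),u.mean().round(1),v.mean().round(1),'xyz med',np.median(C[m],0).round(4),'top', np.percentile(Z[m],80).round(4),'bbox mid',((X[m].min()+X[m].max())/2).round(4),((Y[m].min()+Y[m].max())/2).round(4))
    print('predict',fproj(d,[.482,-.0109,.077]),fproj(d,[.497,-.1523,.093]))
d=load('w2');im=d['img'];u,v=fproj(d,[.482,-.0109,.077]).astype(int);u2,v2=fproj(d,[.497,-.1523,.093]).astype(int)
a=lambda u,v:cv2.resize(im[max(v-50,0):v+50,max(u-50,0):u+50],(400,400),interpolation=cv2.INTER_CUBIC)
print(u,v,u2,v2)
cv2.imwrite('pics/w2c.png',np.hstack([a(u,v),a(u2,v2)]))
E
```

```text
[ 0.48265981 -0.01106793  0.19167015]
w1 plunger 535 351.6 231.1 xyz med [ 0.4994 -0.1484  0.0917] top 0.0925 bbox mid 0.4941 -0.1502
w1 ptop 480 352.6 232.7 xyz med [ 0.4986 -0.1498  0.0919] top 0.0926 bbox mid 0.498 -0.1507
w1 knobtop 13178 96.7 351.2 xyz med [ 0.4835 -0.0211  0.3116] top 0.3284 bbox mid 0.4813 -0.0166
predict [211.33722853 181.84040927] [354.30837    235.75881047]
w2 plunger 609 422.6 255.4 xyz med [ 0.499  -0.146   0.0914] top 0.0924 bbox mid 0.4983 -0.1499
w2 ptop 489 424.6 257.6 xyz med [ 0.4983 -0.1484  0.0918] top 0.0925 bbox mid 0.4976 -0.1502
w2 knobtop 14671 272.2 357.2 xyz med [ 0.493  -0.0059  0.2779] top 0.2885 bbox mid 0.4844 -0.011
predict [275.01775448 203.51392903] [427.50941685 261.11121323]
275 203 427 261
```

View pics/w2c.png

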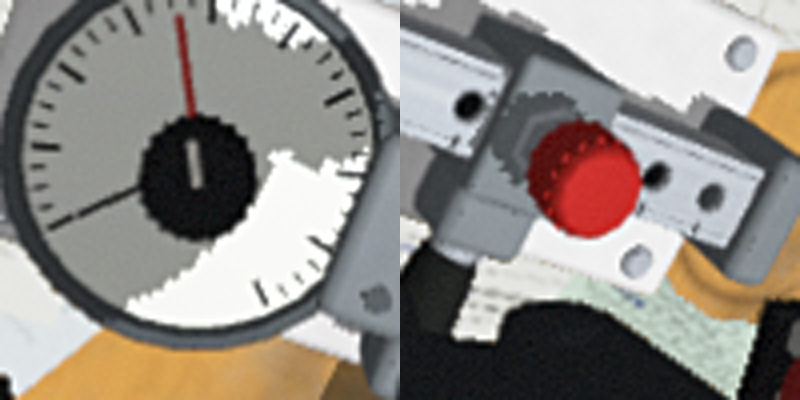

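The wrist crop (left origin 225,153, scale 4) shows the knob at about (198,180) in the crop. The red hand points up to (180,15), and the black needle points left and down to (50,228), on the first mark. The plunger's red top face is centred near (592,192). I'll fix both centres by triangulating the top faces.

```bash
python3 - <<'E'
from h import *
from scipy.optimize import least_squares
obs={'k':[], 'p':[]}
D={}
for f in('w1','w2'):
    d=load(f);C=fcloud(d);D[f]=d;hsv=cv2.cvtColor(d['img'],cv2.COLOR_BGR2HSV)
    X,Y,Z=C[...,0],C[...,1],C[...,2]
    g=d['img'].max(2)
    for nm,c,sel in(('k',(.483,-.011),(Z>.0745)&(Z<.082)),('p',(.498,-.150),(Z>.0905)&(Z<.097))):
        m=(sel&(np.hypot(X-c[0],Y-c[1])<.02)).astype(np.uint8)
        m=cv2.morphologyEx(m,cv2.MORPH_OPEN,np.ones((3,3),np.uint8))
        cn=max(cv2.findContours(m,0,1)[0],key=cv2.contourArea);e=cv2.fitEllipse(cn)
        (cu,cv),r=cv2.minEnclosingCircle(cn)
        P=np.array([X[m>0].mean(),Y[m>0].mean(),Z[m>0].mean()])
        print(f,nm,'ell',np.round(e[0],1),np.round(e[1],1),'circ',round(cu,1),round(cv,1),round(r,1),P.round(4))
        obs[nm].append((f,e[0]))
t=load('top1')
for nm in obs:
    A=np.zeros((3,3));b=np.zeros(3)
    for f,(u,v) in obs[nm]:
        r=fray(D[f],u,v);M=np.eye(3)-np.outer(r,r);A+=M;b+=M@D[f]['position']
        h=.077 if nm=='k' else .093;print(nm,f,'at h',(D[f]['position']+r*(h-D[f]['position'][2])/r[2]).round(4))
    print(nm,'wrist tri',np.linalg.solve(A,b).round(4))
    u,v={'k':(267.2,246.5),'p':(322.2,239.2)}[nm];K=t['intrinsics'];r=t['rotation']@[(u-K[0,2])/K[0,0],(v-K[1,2])/K[1,1],1];r/=np.linalg.norm(r)
    M=np.eye(3)-np.outer(r,r);print(nm,'with top',np.linalg.solve(A+M,b+M@t['position']).round(4))
# hand angles from w2 pixels at z .05
d=D['w2']
for n,(a,b) in dict(hand=(180,15),hand0=(190,115),needle=(50,228),needle0=(138,187)).items():
    r=fray(d,225+a/4,153+b/4);print(n,(d['position']+r*(.052-d['position'][2])/r[2]).round(4))
E
```

```text
w1 k ell [211.1 178.5] [22.2 22.4] circ 211.4 178.3 11.9 [ 0.4846 -0.0094  0.0762]
w1 p ell [353.4 233.5] [20.8 22.5] circ 353.6 233.4 11.9 [ 0.4983 -0.1507  0.0921]
w2 k ell [273.5 199.6] [25.5 26.6] circ 273.6 199.2 13.9 [ 0.4843 -0.0085  0.0763]
w2 p ell [426.1 258.6] [17.9 23.2] circ 427.0 259.5 12.4 [ 0.4982 -0.1503  0.0922]
k w1 at h [ 0.4848 -0.0094  0.077 ]
k w2 at h [ 0.4844 -0.0084  0.077 ]
k wrist tri [ 0.4834 -0.0089  0.0718]
k with top [ 0.4828 -0.0095  0.0692]
p w1 at h [ 0.4985 -0.1504  0.093 ]
p w2 at h [ 0.4984 -0.1496  0.093 ]
p wrist tri [ 0.498  -0.1514  0.0904]
p with top [ 0.4975 -0.1526  0.0882]
hand [0.512  0.0084 0.052 ]
hand0 [ 0.493  -0.0031  0.052 ]
needle [0.456  0.0142 0.052 ]
needle0 [4.732e-01 3.000e-04 5.200e-02]
```

The wrist and top views agree within 2–3 mm. The reset knob is at about (0.484, -0.009) with its top at 0.076, and the plunger is at about (0.498, -0.151) with its top at 0.092. Both heights match the text. The hand-to-needle angle is about 110°, or 1.92 rad anticlockwise. I'll descend on the reset knob to TCP z = 58 mm, which clears the 54 mm rim.

move_arm(
  series=[1,2,-30,0,0,0,-30,0,0,0,-30,0,0,0,-25,0,0,0,-13,0,0,0,-5,0,0,0,0,0,0,0,0,0],
)

```text
clock: 3.1
tool_pos: [0.4844, -0.0084, 0.0596]
orientation: [0.975, 0.223, 0.001, 0.001]
wrist_force: [0.1, 0.4, -0.4]
finger_gap: 0.0454
grip_force: 0.0
```

move_arm(
  series=[0,0,0,0,0,0,0,0,0,0,0,0,0,0,0,0,0,0,0,0,0,0,0,0],
  grip=0,
  squeeze=30,
)

```text
clock: 3.7
tool_pos: [0.4844, -0.0086, 0.0596]
orientation: [0.975, 0.224, 0.001, 0.001]
wrist_force: [-1.3, -2.0, 5.8]
finger_gap: 0.0224
grip_force: 29.8
```

move_arm(
  series=[0,0,0,0.1,0,0,0,0.15,0,0,0,0.15,0,0,0,0.15,0,0,0,0.15,0,0,0,0.15,0,0,0,0.15,0,0,0,0],
)

```text
clock: 4.5
tool_pos: [0.4843, -0.0086, 0.0596]
orientation: [0.747, 0.664, 0.0, 0.001]
wrist_force: [-1.0, -1.8, 7.3]
finger_gap: 0.0227
grip_force: 29.9
```

```bash
python3 - <<'E'
from h import *
s=readout.get_state();print(s['tool_pos'],s['wrist_force'],s['wrist_torque'],s['joints'],s['finger_gap'])
E
```

```text
[ 0.48427789 -0.00856317  0.05962467] [-1.04220479 -1.82501713  7.31947841] [-0.32047996  0.20081566  0.06501252] [-2.52037100e-01  9.54019487e-02  2.07947788e+00 -5.97284256e-04
  9.64388330e-01 -1.34365300e-01] 0.022682878562100127
```

move_arm(
  series=[0,0,0,0.15,0,0,0,0.15,0,0,0,0.15,0,0,0,0.15,0,0,0,0.15,0,0,0,0.1,0,0,0,0.05,0,0,0,0],
)

```text
clock: 5.3
tool_pos: [0.484, -0.0084, 0.0596]
orientation: [0.385, 0.923, -0.0, 0.001]
wrist_force: [-3.2, -1.1, 7.0]
finger_gap: 0.0226
grip_force: 29.7
```

```bash
python3 - <<'E'
from h import *
s=readout.get_state();print(s['tool_pos'],s['wrist_force'],s['wrist_torque'],s['joints'],s['finger_gap'])
E
```

```text
[ 0.48404666 -0.0084164   0.05957754] [-3.1557851  -1.13374895  6.98769457] [-0.22487726  0.35620756 -0.10047333] [-2.51995667e-01  9.53657093e-02  2.07962602e+00 -2.86145089e-04
  9.65057134e-01 -1.03229866e+00] 0.02264717739237289
```

move_arm(
  series=[0,0,0,0.06,0,0,0,0.06,0,0,0,0],
)

```text
clock: 5.6
tool_pos: [0.4831, -0.0078, 0.0595]
orientation: [0.329, 0.944, 0.0, -0.001]
wrist_force: [-5.7, 0.7, 12.5]
finger_gap: 0.0227
grip_force: 30.2
```

```bash
python3 - <<'E'
from h import *
s=readout.get_state();print(s['tool_pos'],s['wrist_force'],s['wrist_torque'],s['joints'],s['finger_gap'])
E
```

```text
[ 0.48312871 -0.00782465  0.05947315] [-5.68151166  0.74006057 12.46219823] [ 0.10512612  1.05130378 -0.38844001] [-2.51687394e-01  9.49929274e-02  2.08027580e+00  6.66570384e-04
  9.67696536e-01 -1.15189262e+00] 0.02265929526637012
```

The wrist moment jumped to -0.39 N m, so the hand is at its stop. I'll release, rise and look.

move_arm(
  series=[0,0,0,0,0,0,0,0,0,0,0,0,0,0,5,0,0,0,30,0,0,0,40,0,0,0,40,0,0,0,0,0],
  grip=45,
)

```text
clock: 6.4
tool_pos: [0.4871, -0.009, 0.1799]
orientation: [0.329, 0.944, 0.001, 0.006]
wrist_force: [1.5, -0.1, 0.7]
finger_gap: 0.0449
grip_force: 0.0
```

move_arm(
  series=[7,-45,0,0.1,7,-45,0,0.1,0,-45,0,0.1,0,0,0,0,0,0,0,0],
)

```text
clock: 6.9
tool_pos: [0.4968, -0.1437, 0.1728]
orientation: [0.186, 0.983, 0.0, -0.0]
wrist_force: [0.6, 0.5, 0.2]
finger_gap: 0.0451
grip_force: 0.0
```

```bash
python3 - <<'E'
from h import *
snap('wrist','w3');s=readout.get_state();print(s['tool_pos'],s['orientation'],s['joints'],s['clock'])
d=load('w3');print(d['position']);a=fproj(d,[.484,-.009,.06]);b=fproj(d,[.498,-.151,.093]);print(a,b)
E
```

```text
[ 0.49679583 -0.14277851  0.17270328] [ 1.84803656e-01  9.82775243e-01  3.46564768e-04 -5.56279258e-04] [-4.99610726e-01 -5.01525875e-03  1.94380765e+00  3.38445204e-04
  1.20407244e+00 -1.69878438e+00] 6.95
[ 0.43480364 -0.11970654  0.31476607]
[421.0921429  132.99674673] [267.06134587 220.57564327]
```

View pics/w3.png

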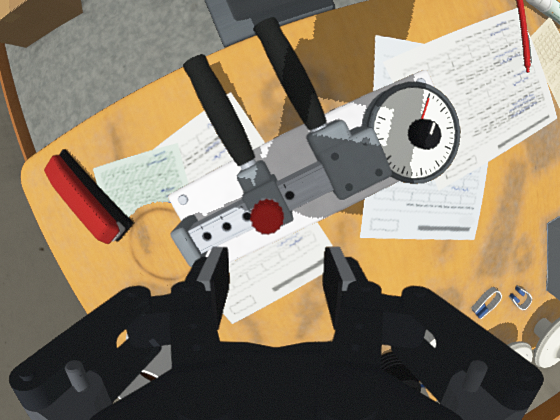

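In the new view the red hand at (429,98) points from the knob (427,133) to where the black needle was, and no separate needle shows. The plunger's red knob is at (267,217). I'll check the hand's angle numerically and re-measure the plunger from this opposite side.

```bash
python3 - <<'E'
from h import *
d=load('w3');C=fcloud(d);X,Y,Z=C[...,0],C[...,1],C[...,2];hsv=cv2.cvtColor(d['img'],cv2.COLOR_BGR2HSV)
red=((hsv[...,0]<10)|(hsv[...,0]>170))&(hsv[...,1]>90)
m=red&(np.hypot(X-.484,Y+.009)<.04)&(Z<.06)
P=C[m];c=np.array([.4838,-.0095]);v=P[:,:2]-c;r=np.hypot(*v.T);print('hand px',m.sum(),'angle deg',np.degrees(np.arctan2(v[:,1],v[:,0]).mean()),r.min(),r.max(),P[r.argmax()])
for nm,c,lo,hi in(('k',(.484,-.009),.0745,.082),('p',(.498,-.151),.0905,.097)):
    m=((Z>lo)&(Z<hi)&(np.hypot(X-c[0],Y-c[1])<.02)).astype(np.uint8);m=cv2.morphologyEx(m,cv2.MORPH_OPEN,np.ones((3,3),np.uint8))
    cn=max(cv2.findContours(m,0,1)[0],key=cv2.contourArea);e=cv2.fitEllipse(cn);h=.077 if nm=='k' else .093
    q=fray(d,*e[0]);print(nm,e,(d['position']+q*(h-d['position'][2])/q[2]).round(4),C[m>0].mean(0).round(4))
E
```

```text
hand px 47 angle deg 139.04244280958568 0.013514087455886503 0.032721802593759654 [0.45893278 0.01176824 0.0506743 ]
k ((428.9444580078125, 134.1510467529297), (23.61117935180664, 26.720304489135742), 176.2327117919922) [ 0.4837 -0.0099  0.077 ] [ 0.4839 -0.0095  0.0762]
p ((266.076416015625, 219.7726593017578), (27.527132034301758, 29.525461196899414), 92.00888061523438) [ 0.4972 -0.1514  0.093 ] [ 0.4974 -0.1516  0.0922]
```

move_arm(
  series=[0,-4,0,0.15,0,-4,0,0.15,0,0,0,0.15,0,0,-30,0,0,0,-30,0,0,0,0,0,0,0,0,0],
)

```text
clock: 7.65
tool_pos: [0.4971, -0.1499, 0.1133]
orientation: [-0.04, 0.999, 0.0, -0.0]
wrist_force: [-0.1, 0.6, -0.1]
finger_gap: 0.045
grip_force: 0.0
```

```bash
python3 - <<'E'
from h import *
s=readout.get_state();print(s['tool_pos'],s['orientation'],s['joints'][5],s['wrist_force'])
E
```

```text
[ 0.49707624 -0.14994472  0.11330178] [-4.02650181e-02  9.99188883e-01  3.28377208e-04 -4.43952115e-04] -2.1630268972349223 [-0.08464933  0.5606532  -0.13083709]
```

Next I'll go down to TCP z ≈ 76 mm and close.

move_arm(
  series=[0,-1,-20,0,0,0,-12,0,0,0,-5,0,0,0,0,0,0,0,0,0],
)

```text
clock: 8.15
tool_pos: [0.4977, -0.1523, 0.0771]
orientation: [-0.04, 0.999, -0.0, 0.001]
wrist_force: [-0.2, 0.3, 0.7]
finger_gap: 0.0452
grip_force: 0.0
```

move_arm(
  series=[0,0,0,0,0,0,0,0,0,0,0,0,0,0,0,0,0,0,0,0,0,0,0,0],
  grip=0,
  squeeze=40,
)

```text
clock: 8.75
tool_pos: [0.4978, -0.1523, 0.0772]
orientation: [-0.04, 0.999, -0.0, 0.001]
wrist_force: [-2.3, 1.8, 5.9]
finger_gap: 0.0213
grip_force: 39.4
```

move_arm(
  series=[0,0,3,0,0,0,3,0,0,0,3,0,0,0,0,0,0,0,0,0],
)

```text
clock: 9.25
tool_pos: [0.4976, -0.1523, 0.0859]
orientation: [-0.04, 0.999, -0.0, 0.0]
wrist_force: [3.2, -0.1, 2.0]
finger_gap: 0.0212
grip_force: 39.8
```

```bash
python3 - <<'E'
from h import *
s=readout.get_state();print(s['tool_pos'],s['wrist_force'],s['finger_gap'])
d=snap('wrist','w4');d=load('w4');C=fcloud(d);X,Y,Z=C[...,0],C[...,1],C[...,2]
m=(np.hypot(X-.4975,Y+.1512)<.011)&(Z<.115)&(Z>.07);hsv=cv2.cvtColor(d['img'],cv2.COLOR_BGR2HSV)
m&=((hsv[...,0]<10)|(hsv[...,0]>170))&(hsv[...,1]>90);print(m.sum(),np.percentile(Z[m],[10,50,80,95]))
E
```

```text
[ 0.49761783 -0.15227188  0.08588661] [ 3.22339393 -0.14976541  1.95099844] 0.02118555028838536
1773 [0.09860949 0.10063785 0.10120716 0.10170194]
```

The knob top rose from 0.0925 to 0.1012, so the pin is clear by about 8.7 mm. Next I'll slide 20 mm along the tube away from the dial, which is (+1.9, -19.9) mm.

move_arm(
  series=[0.4,-4,0,0,0.4,-4,0,0,0.4,-4,0,0,0.4,-4,0,0,0.3,-3.9,0,0,0,0,0,0,0,0,0,0],
)

```text
clock: 10.0
tool_pos: [0.4994, -0.1728, 0.0854]
orientation: [-0.04, 0.999, -0.001, 0.0]
wrist_force: [3.9, -1.4, 1.3]
finger_gap: 0.0216
grip_force: 39.8
```

```bash
python3 - <<'E'
from h import *
s=readout.get_state();print(s['tool_pos'],s['wrist_force'],s['wrist_torque'],s['finger_gap'])
d=snap('wrist','w5');d=load('w5');C=fcloud(d);X,Y,Z=C[...,0],C[...,1],C[...,2];p=load('w4');Cp=fcloud(p)
hsv=lambda d:cv2.cvtColor(d['img'],cv2.COLOR_BGR2HSV)
for q,Q,y in((p,Cp,-.152),(d,C,-.172)):
    h=hsv(q);m=((h[...,0]<10)|(h[...,0]>170))&(h[...,1]>90)&(np.hypot(Q[...,0]-.498,Q[...,1]-y)<.02)&(Q[...,2]>.096)&(Q[...,2]<.11);print(m.sum(),Q[m].mean(0))
    g=(abs(Q[...,2]-.0615)<.003)&(abs(Q[...,0]-.49)<.03)&(Q[...,1]<-.12)&(Q[...,1]>-.22);print('sleeve',g.sum(),Q[g].mean(0))
cv2.imwrite('pics/w5c.png',cv2.resize(d['img'][60:320,120:440],(640,520)))
E
```

```text
[ 0.49944761 -0.17280292  0.08543596] [ 3.91859164 -1.43975451  1.27470139] [-0.23494906 -0.74635461  0.0322484 ] 0.021576524345250637
1962 [ 0.49563625 -0.15266932  0.10031079]
sleeve 1679 [ 0.48742183 -0.153543    0.06098113]
1944 [ 0.49766678 -0.17323719  0.09996731]
sleeve 1680 [ 0.48934467 -0.17413259  0.06094139]
```

View pics/w5c.png

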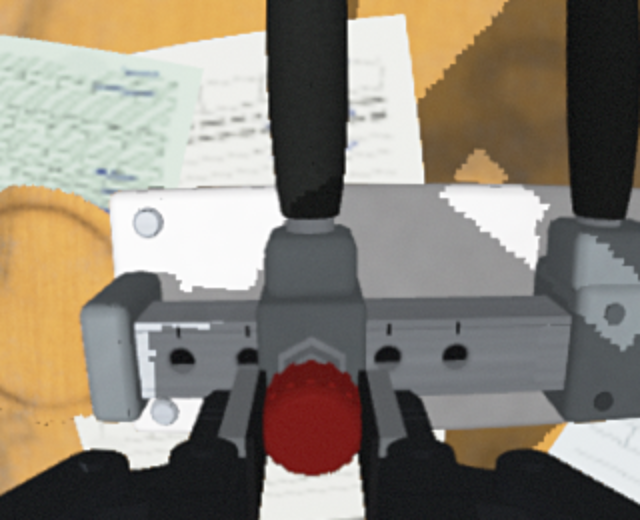

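The sleeve moved 20.6 mm. In this picture the holes are at x = 182, 248, 387 and 456, so the target hole is at about 317.5. The sleeve and knob centre is at about 312, which is roughly 1.5 mm too far. I'll move back 1.5 mm and press down in small steps.

move_arm(
  series=[-0.1,1.5,0,0,0,0,0,0,0,0,-2,0,0,0,-2,0,0,0,-2,0,0,0,0,0],
)

```text
clock: 10.65
tool_pos: [0.4992, -0.1705, 0.0791]
orientation: [-0.04, 0.999, -0.0, 0.0]
wrist_force: [5.8, -1.7, 0.6]
finger_gap: 0.0213
grip_force: 39.8
```

move_arm(
  series=[0,0,-1,0,0,0,-1,0,0,0,-1,0,0,0,0,0,0,0,0,0],
)

```text
clock: 11.15
tool_pos: [0.4993, -0.1706, 0.0772]
orientation: [-0.04, 0.999, -0.0, 0.0]
wrist_force: [1.7, -0.4, 9.2]
finger_gap: 0.0215
grip_force: 40.6
```

move_arm(
  series=[0,0,-1,0,0,0,-1,0,0,0,0,0,0,0,0,0],
)

```text
clock: 11.55
tool_pos: [0.4996, -0.1711, 0.077]
orientation: [-0.04, 0.999, -0.0, -0.0]
wrist_force: [-4.0, 1.8, 20.5]
finger_gap: 0.0213
grip_force: 41.8
```

```bash
python3 - <<'E'
from h import *
s=readout.get_state();print(s['tool_pos'],s['wrist_force'],s['wrist_torque'],s['finger_gap'])
snap('wrist','w6')
for f,y in(('w3',-.1512),('w4',-.1523),('w5',-.172),('w6',-.171)):
    d=load(f);C=fcloud(d);X,Y,Z=C[...,0],C[...,1],C[...,2];h=cv2.cvtColor(d['img'],cv2.COLOR_BGR2HSV)
    m=((h[...,0]<10)|(h[...,0]>170))&(h[...,1]>90)&(np.hypot(X-.498,Y-y)<.009)&(Z>.08)&(Z<.11)
    g=(abs(Z-.0615)<.003)&(abs(X-.485)<.012)&(abs(Y-y)<.03);print(f,m.sum(),'top',np.median(Z[m]).round(4),'sleeve',C[g].mean(0).round(4),Y[g].min().round(4),Y[g].max().round(4))
d=load('w6');cv2.imwrite('pics/w6c.png',cv2.resize(d['img'][60:320,120:440],(640,520)))
E
```

```text
[ 0.4996476  -0.17110745  0.07703667] [-4.01313833  1.77879605 20.53507275] [ 0.22849767  0.55219348 -0.02018502] 0.02131327346910296
w3 472 top 0.0924 sleeve [ 0.4858 -0.1513  0.0608] -0.1677 -0.137
w4 1159 top 0.1008 sleeve [ 0.4867 -0.1533  0.061 ] -0.1689 -0.1379
w5 1214 top 0.1004 sleeve [ 0.4882 -0.174   0.0609] -0.1894 -0.1587
w6 1221 top 0.0922 sleeve [ 0.4878 -0.1722  0.0609] -0.1875 -0.1566
```

View pics/w6c.png

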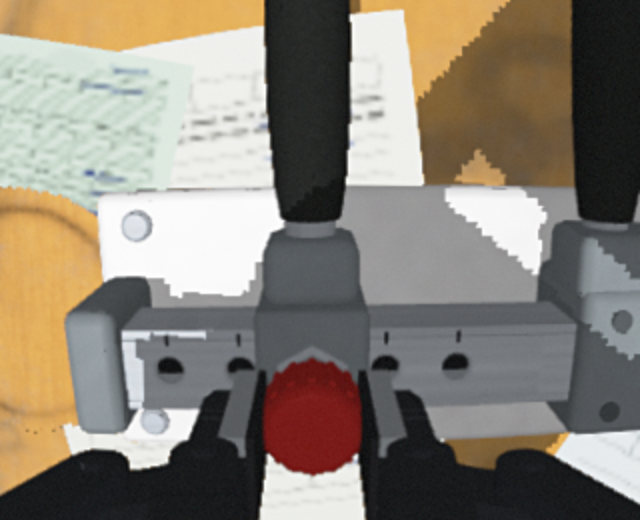

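The knob top is at 0.0922, the same as when it started home. The sleeve (313) sits midway between its neighbouring holes (240 and 385), and the arm is pressing down with a steady 20 N. I'll let it settle briefly, then hand in while still holding.

move_arm(
  series=[0,0,0,0,0,0,0,0,0,0,0,0,0,0,0,0],
)

```text
clock: 12.0
tool_pos: [0.4997, -0.1711, 0.077]
orientation: [-0.04, 0.999, -0.0, -0.0]
wrist_force: [-3.4, 1.1, 21.4]
finger_gap: 0.0216
grip_force: 41.8
```

```bash
python3 -c "
from h import *
s=readout.get_state();print(s['tool_pos'],s['wrist_force'],s['grip_force'],np.abs(s['joint_velocities']).max());print(job.finish_job())"
```

```text
[ 0.49966158 -0.17109568  0.07704397] [-3.42276201  1.10201154 21.36988738] 41.79607003927231 0.0005862548495567052
the job is handed in; nothing more can be done
None
```

I handed the job in at about 12 s: the peak hand is back at its zero stop, the grip bar is one hole wider with the pin home, and the gripper is still holding the red knob; the hand-in call returned no verdict.

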